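# Knock up a pack of name-plate blanks and tray it

## Robot

A 6-joint arm with a two-finger parallel gripper is mounted at the origin on the work surface. World frame = base frame: x ahead of the robot, y to its left, z up, the work surface at z = 0. Lengths are in mm, angles in rad, forces in N, time in s.
With the tool pointing down it reaches from about 300 to 825 mm from the base axis. Payload 5.4 kg.
Tool frame: the origin (TCP) lies at the very end of the fingers, on their centre line; the grasp point (between the pads) lies 19 mm behind it (r.grip_depth is the distance from the TCP to the grasp point, in mm); z points along the fingers, y is the line along which they close (so a half turn about z gives the same grasp; the last joint's range is limited). The gripper opens to 92 mm and grips with 3 to 60 N. Pads are 20 mm wide; open, the fingers measure 128 mm over their backs; the gripper's body (75 mm by 189 mm) begins 69 mm behind the grasp point.
Start: joints at [-1.321, 0.158, 1.597, -0, 1.386, -0.21], TCP at [255.142, -515.275, 214.601] pointing down, gripper open.
Joint ranges: [-2.91, 2.91], [-0.94, 2.29], [0.18, 2.7], [-1.29, 4.43], [0.17, 2.64], [-3, 3]. Speed limits (rad/s): [2.57, 2.57, 3.14, 3.14, 3.14, 3.14].

## Interface

Orientations are given as [roll, pitch, yaw] about the fixed x, y, z axes, in that order (R = Rz(yaw) Ry(pitch) Rx(roll)).
In Python, from workcell import r, read_camera, calibration, hand_in gives the robot as it stands.
- The arm moves only by the tool play_rows, never from a script. Its argument "moves" is a list of rows, each a list of 7 numbers: the shift along the world's x, y, z in units of 150 mm (1.0 is 150 mm), then the turn, a rotation vector about the world's x, y, z in units of 2 pi rad (1.0 is 2 pi rad), then the closure, from 0 (fully open) to 1 (shut). In form: [[tx, ty, tz, wx, wy, wz, hand], ...]. A call has 1 to 5 rows; each row is the pose to reach, as a shift and turn from the pose commanded when the call began, turning the shorter way round; what a row does not reach only later rows make up. A row lasts 1/8 s, in which the tool goes at most 62.5 mm and 10.7 degrees, less where a joint would pass 70% of its speed; a pose out of reach is approached as far as the arm can. A call with a number of a shift or a turn outside -1 to 1 is refused whole. A call with a gripper value outside its range is refused whole. The fingers move at their own pace and stop on an object; "squeeze" is the grip in N (left out, the last holds). Time passes only in rows, so rows that repeat a pose let the fingers close. It gives the time, the measured TCP pose, the force, the opening and the grip force at its end, in the units of the state.
- r.sense(): the state, without advancing time (a new reading comes with each control period).
- read_camera(name): name is "side" or "top"; returns the picture (384x512x3 uint8, red, green, blue); there is no depth.
- calibration(name): a dict with "fovy" (degrees; the focal length in pixels is half the picture's height over the tangent of half this angle, whatever the lens; pixels are square), "cx", "cy" (the principal point, pixels), "origin" and "rotation" of the camera in the world. Camera axes: x right, y up, looking along -z (the intrinsics and any distortion apply to the point x, -y, -z); pixel columns grow to the right and rows downward; lengths in mm; the calibration is good to about 2 mm. A picture is of the moment at which its call begins. calibration takes no time and is no camera call.
- hand_in(): hands the job in; it is judged then, once.
The state is a dict: "time_s": time; "joint_positions": joint angles; "joint_velocities": joint speeds; "effort": joint torques, N m; "tool_pos": TCP position; "tcp_rot": TCP orientation; "force": force on the tool from outside, world axes, zero at the start; "moment": the same for the moment, N m; "opening": finger opening in mm; "finger_force": force on a finger pad.
Only numpy, scipy, OpenCV 4.12 (cv2) and the standard library are available. Lean on these libraries where they do the work, as an engineer would, in place of code of your own. Each camera call takes 0.05 s, during which the arm holds its last target. There are 200 camera calls.

## Task

Knock the untidy stack of six coloured name-plate blanks square on the squaring board, patting its sides and tapping its end up to the wooden stop until all the edges are flush. Then lift the whole pack in one go and lower it, without dropping it, flat onto the floor of the empty red tray, still flush, and let go. Leave the finished pack, the mug, the tape roll and the marker where they are.

Things in the scene. Friction and masses are not known exactly. Their poses are not given: they have to be found in the camera images.
- stop_face (a point): rigid dark wooden stop across the far end of the squaring board, 150 mm wide (y), 16 mm thick, standing 36 mm above the grey board; fixed. The point is the middle of its near face, level with the top of the grey board (10 mm above the counter). x points square into the stop, y along it, z up
- grey_board (a point): squaring board: grey, 230 mm long (x, towards the stop), 150 mm wide (y), 10 mm thick, fixed to the counter. The point is the centre of its top; the stop's near face is 99 mm ahead in x. At the start the stack lies 10 to 60 mm short of the stop, long side roughly along x, untidy by up to 10 mm lengthwise, 5 mm sideways and 4 degrees. Boards slide with ordinary wood friction
- red_mid (a point): red name-plate blank, bottom board of the stack: 90 mm (its x axis) by 50 mm (y) by 5 mm thick painted MDF board, about 18 g, loose; the point is the centre of the board, half-way up; z up; all six blanks are the same size, so the squared stack is 90 x 50 x 30 mm
- yellow_mid (a point): yellow name-plate blank, second from the bottom: 90 mm (its x axis) by 50 mm (y) by 5 mm thick painted MDF board, about 18 g, loose; the point is the centre of the board, half-way up; z up; all six blanks are the same size, so the squared stack is 90 x 50 x 30 mm
- blue_mid (a point): blue name-plate blank, third from the bottom: 90 mm (its x axis) by 50 mm (y) by 5 mm thick painted MDF board, about 18 g, loose; the point is the centre of the board, half-way up; z up; all six blanks are the same size, so the squared stack is 90 x 50 x 30 mm
- white_mid (a point): white name-plate blank, fourth from the bottom: 90 mm (its x axis) by 50 mm (y) by 5 mm thick painted MDF board, about 18 g, loose; the point is the centre of the board, half-way up; z up; all six blanks are the same size, so the squared stack is 90 x 50 x 30 mm
- green_mid (a point): green name-plate blank, fifth from the bottom: 90 mm (its x axis) by 50 mm (y) by 5 mm thick painted MDF board, about 18 g, loose; the point is the centre of the board, half-way up; z up; all six blanks are the same size, so the squared stack is 90 x 50 x 30 mm
- pink_mid (a point): pink name-plate blank, top board of the stack: 90 mm (its x axis) by 50 mm (y) by 5 mm thick painted MDF board, about 18 g, loose; the point is the centre of the board, half-way up; z up; all six blanks are the same size, so the squared stack is 90 x 50 x 30 mm
- empty_tray_floor (a point): the empty red plastic stock tray: outside 130 mm (x) by 140 mm (y) by 28 mm high, walls and floor 4 mm, slotted sides, fixed to the counter. The point is the centre of the inner floor, 4 mm above the counter. Inside it measures 122 x 132 mm
- finished_mid (a point): finished pack, lying in the other, identical red tray: six blanks with a brown paper band round the middle, 90 x 50 x 30 mm, loose; the point is its centre. Leave it alone
- mug_mid (a point): white mug, 80 mm across, 90 mm tall, with a handle; the point is its centre. Leave it alone
- tape_mid (a point): roll of brown packing tape lying flat, 100 mm across, 48 mm high; the point is its centre. Leave it alone
- marker_mid (a point): marker pen, white with a black cap, 128 mm long (x), 14 mm thick, lying on the counter; the point is its centre. Leave it alone
Things that resemble listed ones, but are neither listed nor needed, are in the scene too. What is shaped like the part that bears empty_tray_floor but grey is not meant.

How it is judged (in metres and radians):
On the way, in this order (a step that is already met when the one before it is completed fails the run):
1. on the squaring board, up at the stop (end of the bottom blank within 8 mm of it), all six blanks are flush: centres within 2.5 mm of the bottom blank's and turned less than 2 degrees from it (horizontal distance between each of yellow_mid, blue_mid, white_mid, green_mid, pink_mid and red_mid below 0.0025 m and angle between the x axis of each of yellow_mid, blue_mid, white_mid, green_mid, pink_mid and the x axis of red_mid, either way round below 0.035 rad and angle between red_mid's own z axis and vertical below 0.05 rad and z of red_mid in the frame of stop_face below 0.006 m and x of red_mid in the frame of stop_face between -0.053 and 0 m), for 0.2 s.
2. all six blanks are lifted together, at least 15 mm clear of the squaring board (z of red_mid in the frame of stop_face above 0.02 m and z of yellow_mid in the frame of stop_face above 0.025 m and z of blue_mid in the frame of stop_face above 0.03 m and z of white_mid in the frame of stop_face above 0.035 m and z of green_mid in the frame of stop_face above 0.04 m and z of pink_mid in the frame of stop_face above 0.045 m), for 0.1 s.
3. the pack stands on the floor of the empty tray while the fingers still hold it (z of red_mid in the frame of empty_tray_floor below 0.006 m and horizontal distance between red_mid and empty_tray_floor below 0.045 m and (contact force between the fingers and red above 0.2 N or contact force between the fingers and yellow above 0.2 N or contact force between the fingers and blue above 0.2 N or contact force between the fingers and white above 0.2 N or contact force between the fingers and green above 0.2 N or contact force between the fingers and pink above 0.2 N)), for 0.05 s.
At the end, for the whole second after the job is handed in: The six blanks lie as one stack flat on the floor of the empty tray (bottom blank's centre within 45 mm of the tray's centre, less than 3.5 mm off the floor, tilted less than 3 degrees), each blank's centre within 2.5 mm of the bottom blank's and turned less than 2 degrees from it, all at rest (horizontal distance between each of yellow_mid, blue_mid, white_mid, green_mid, pink_mid and red_mid below 0.0025 m and angle between the x axis of each of yellow_mid, blue_mid, white_mid, green_mid, pink_mid and the x axis of red_mid, either way round below 0.035 rad and angle between red_mid's own z axis and vertical below 0.05 rad and z of red_mid in the frame of empty_tray_floor below 0.006 m and horizontal distance between red_mid and empty_tray_floor below 0.045 m and linear speed of each of red, yellow, blue, white, green, pink below 0.02 m/s); the robot touches nothing.
It fails at once if the finished pack is moved more than 15 mm (distance of finished_mid from where it was at the start of the episode above 0.015 m).
It fails at once if the mug is moved more than 20 mm (distance of mug_mid from where it was at the start of the episode above 0.02 m).
It fails at once if the tape roll is moved more than 20 mm (distance of tape_mid from where it was at the start of the episode above 0.02 m).
It fails at once if the marker is moved more than 20 mm (distance of marker_mid from where it was at the start of the episode above 0.02 m).
It also fails if it takes over 70 s, if anything falls off the work surface, if the arm or the gripper's body presses on something with over 40 N, if the wrist force passes 120 N, or if a joint passes its speed limit or range.

## Working session

There is one attempt and no reset: what is moved stays moved. The work goes in short steps, Python scripts to look and compute and a tool call to move; the robot and the scene stay as the last step left them, time stands still between calls to the robot, and variables do not carry over. Pictures are saved under pics/ and viewed, at most 10 in all, crops included, and the job is handed in when it is done.

Besides the shell and the picture viewer there is one more tool, called as name([rows], argument=value, ...), one row to a line, values as JSON. play_rows: Moves the arm, as the interface text tells. Its arguments: {"type":"object","properties":{"moves":{"type":"array","items":{"type":"array","items":{"type":"number","minimum":-1,"maximum":1}}},"squeeze":{"type":"number"}},"required":["moves"]}

```bash
mkdir -p pics; python3 - <<'E'
from workcell import *
import cv2
for n in("side","top"):
    cv2.imwrite(f"pics/{n}0.png",read_camera(n)[:,:,::-1]); print(calibration(n))
print(r.sense())
E
```

```text
{'fovy': 45.48386685051624, 'cx': 260.3000018381124, 'cy': 190.2441626446203, 'origin': array([ 287.90480376, -681.23710679, 1006.87907251]), 'rotation': array([ 0.72019064,  0.00441023, -0.33122293])}
{'fovy': 49.269047352821964, 'cx': 253.9473699970928, 'cy': 191.49532202261207, 'origin': array([ 429.3791989 ,   89.44816415, 1192.70725471]), 'rotation': array([ 0.08946836, -0.00267641, -1.5456124 ])}
{'time_s': 0.1, 'joint_positions': array([-1.32108548e+00,  1.58943568e-01,  1.59808314e+00, -2.33556755e-07,
        1.38622067e+00, -2.10093196e-01]), 'joint_velocities': array([ 0.00110204, -0.00012292, -0.0041116 , -0.00155848,  0.00033516,
        0.00112018]), 'effort': array([ 1.45905278e-04, -3.86504102e+01, -3.22959995e+01,  7.03416090e-02,
        3.39579605e-02, -6.22982839e-05]), 'tool_pos': array([ 255.01218738, -514.73307401,  213.75284652]), 'tcp_rot': array([-3.13997428e+00, -3.44867854e-04,  4.59803802e-01]), 'force': array([ 0.19822692, -0.24862967,  0.10714533]), 'moment': array([-0.00223048,  0.01369033,  0.01253371]), 'finger_force': 0.0, 'opening': 92.03012046045657}
```

View pics/side0.png

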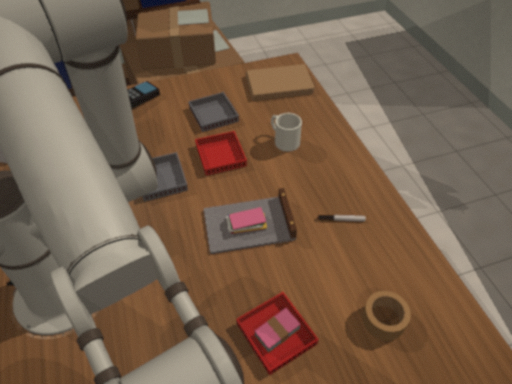

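View pics/top0.png

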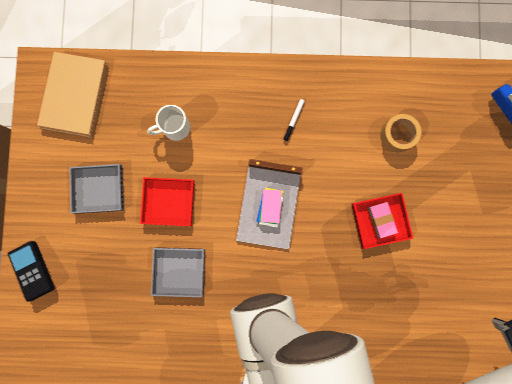

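Both trays, the board with the stack (top ≈ (269,206), stop ≈ (275,167)) and the empty red tray (top ≈ (167,203), side ≈ (220,153)) are visible. The finished pack is in the other red tray, at top (382,221). Next I'll measure these by colour.

```bash
cat > h.py <<'E'
import numpy as np, cv2
from scipy.spatial.transform import Rotation as Ro
from workcell import *
C={n:calibration(n) for n in("side","top")}
def ray(n,uv):
    c=C[n]; f=192/np.tan(np.radians(c['fovy']/2)); uv=np.atleast_2d(uv).astype(float)
    d=np.c_[(uv[:,0]-c['cx'])/f,-(uv[:,1]-c['cy'])/f,-np.ones(len(uv))]
    return np.array(c['origin']),Ro.from_euler('xyz',c['rotation']).apply(d)
def plane(n,uv,z):
    o,d=ray(n,uv); return (o+d*((z-o[2])/d[:,2])[:,None])
def cross(uvs,uvt):
    o1,d1=ray("side",uvs);o2,d2=ray("top",uvt)
    A=np.c_[d1[0],-d2[0]];s=np.linalg.lstsq(A,o2-o1,rcond=None)[0]
    a=o1+s[0]*d1[0];b=o2+s[1]*d2[0]; return (a+b)/2,np.linalg.norm(a-b)
def hsv(im): return cv2.cvtColor(im,cv2.COLOR_RGB2HSV)
def rng(h,lo,hi): return cv2.inRange(h,np.array(lo),np.array(hi))
def blob(m,near):
    n,l,st,ce=cv2.connectedComponentsWithStats(m)
    i=1+np.argmin([np.hypot(*(ce[k]-near))+(1e4 if st[k,4]<15 else 0) for k in range(1,n)])
    return (l==i).astype(np.uint8),ce[i],st[i]
def quad(mask):
    c=max(cv2.findContours(mask,cv2.RETR_EXTERNAL,cv2.CHAIN_APPROX_NONE)[0],key=cv2.contourArea)
    return cv2.convexHull(c)[:,0].astype(float)
E
cat > m.py <<'E'
from h import *
S=read_camera("side");T=read_camera("top");hs,ht=hsv(S),hsv(T)
a=cv2.resize(T[155:260,225:315],None,fx=6,fy=6,interpolation=cv2.INTER_CUBIC)[:600]
b=cv2.resize(S[180:260,195:305],None,fx=6,fy=6,interpolation=cv2.INTER_CUBIC)
b=cv2.resize(S[180:260,195:305],(a.shape[0]*0+250*1,182),interpolation=cv2.INTER_CUBIC)
cv2.imwrite("pics/c1.png",np.hstack([a,np.vstack([b,np.zeros((a.shape[0]-182,250,3),np.uint8)])])[:,:,::-1])
def show(k,n,m,near,z):
    mk,ce,st=blob(m,near); q=quad(mk); p=plane(n,q,z)[:,:2].astype(np.float32)
    R=cv2.minAreaRect(p); print(k,n,ce.round(1),st,"rect",np.round(R[0],1),np.round(R[1],1),round(R[2],2))
red=lambda h:rng(h,(0,150,60),(8,255,255))|rng(h,(174,190,60),(180,255,255))
show("tray","top",red(ht),(167,203),28);show("tray","side",red(hs),(220,153),28)
pk=lambda h:rng(h,(150,70,150),(174,190,255))
show("pink","top",pk(ht),(272,206),40);show("pink","side",pk(hs),(247,218),40)
show("stop","top",rng(ht,(0,90,20),(15,255,110)),(275,167),46)
print(ht[206,272],hs[218,247],ht[203,167],ht[166,275],ht[230,245])
g=rng(ht,(0,0,70),(180,45,190)); show("grey","top",g,(262,222),10)
E
python3 m.py
```

```text
tray top [166.8 201.3] [ 140  177   55   50 2462] rect [500.7 330.6] [146.5 132.1] 88.85
tray side [220.4 152.6] [ 195  131   52   45 1682] rect [499.1 321.7] [169.6 136.2] 88.91
pink top [271.1 205.8] [262 189  19  34 594] rect [495.4  41. ] [90.9 49.7] 1.12
pink side [246.8 217.7] [230 208  35  21 466] rect [494.4  42.6] [48.9 86.9] 87.47
stop top [274.1 169. ] [249 164  52  11 112] rect [595.9  33.9] [143.5   6. ] 82.29
[163  96 254] [173 126 188] [  1 216 250] [ 11 169 124] [ 11  23 192]
grey top [285.1 235.7] [279 230  12  10  39] rect [411.2  -2.2] [21. 32.] 57.37
```

View pics/c1.png

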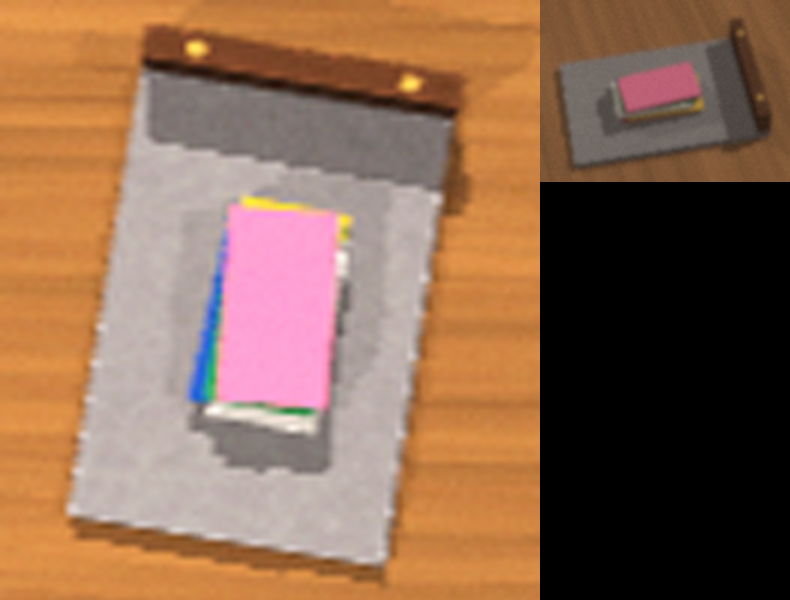

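The crop shows the stack untidy by a few mm: blue and green stick out left, yellow forward, white backward. Board corners are at about (236,241) and (289,249) in top pixels, and the stop's near top edge runs (249,166)–(301,173). Next I'll fit the board edges and check heights from both views.

```bash
cat > m2.py <<'E'
from h import *
T=read_camera("top");ht=hsv(T)
m=rng(ht,(0,0,60),(180,60,255))
L=[];Rr=[]
for v in range(184,238):
    xs=np.where(m[v,225:315])[0]+225; L.append((xs.min()-.5,v));Rr.append((xs.max()+.5,v))
B=[]
for u in range(241,285):
    ys=np.where(m[200:262,u])[0]+200; B.append((u,ys.max()+.5))
def fit(p,z=10):
    P=plane("top",np.array(p),z)[:,:2].astype(np.float32)
    l=cv2.fitLine(P,cv2.DIST_HUBER,0,.01,.01).ravel(); return l[2:],l[:2]
ls=[fit(x) for x in(L,Rr,B)]
for c,d in ls: print(c.round(1),np.degrees(np.arctan2(d[1],d[0])).round(2))
# stop near top edge: brown/dark -> manual corners
print("stop near top edge z46",plane("top",[(225+145/6,155+66/6),(225+460/6,155+110/6)],46).round(1))
def ix(a,b):
    t=np.linalg.solve(np.c_[a[1],-b[1]],b[0]-a[0]);return a[0]+t[0]*a[1]
p1,p2=ix(ls[0],ls[2]),ix(ls[1],ls[2]);print("near corners",p1,p2,np.linalg.norm(p1-p2))
print("pink",cross((246.8,217.7),(271.1,205.8)))
E
python3 m2.py
```

```text
[482.5 124.1] -7.92
[483.4 -26.8] -7.77
[386.4  62.6] 82.27
stop near top edge z46 [[602.7 104.   46. ]
 [586.  -41.5  46. ]]
near corners [396.36792 136.12546] [376.23068  -12.156861] 149.64342
pink (array([494.04259109,  40.84663377,  41.57007867]), np.float64(0.6766179378289657))
```

play_rows([
  [0.4, 1, 0, 0, 0, -0.05, 0],
  [0.4, 1, 0, 0, 0, -0.05, 0],
  [0.4, 1, 0, 0, 0, -0.05, 0],
])

```text
time_s: 0.62
tool_pos: [315.8, -362.8, 214.4]
tcp_rot: [-3.141, -0.0, 0.146]
force: [0.0, -0.3, -0.1]
opening: 92.1
finger_force: 0.0
```

play_rows([
  [0.4, 1, 0, 0, 0, -0.045, 0],
  [0.4, 1, 0, 0, 0, -0.045, 0],
  [0.4, 1, 0, 0, 0, -0.045, 0],
])

```text
time_s: 1.0
tool_pos: [375.6, -212.9, 214.6]
tcp_rot: [-3.141, -0.0, -0.137]
force: [0.1, -0.5, 0.4]
opening: 92.0
finger_force: 0.0
```

play_rows([
  [0.4, 1, 0, 0, 0, 0, 0],
  [0.4, 1, 0, 0, 0, 0, 0],
  [0.4, 1, 0, 0, 0, 0, 0],
  [0.4, 1, 0, 0, 0, 0, 0],
])

```text
time_s: 1.5
tool_pos: [435.4, -63.3, 214.5]
tcp_rot: [-3.141, 0.0, -0.133]
force: [0.0, -0.7, -0.5]
opening: 92.0
finger_force: 0.0
```

play_rows([
  [0.39, 0.71, -0.5, 0, 0, 0, 0],
  [0.39, 0.71, -0.5, 0, 0, 0, 0],
  [0.39, 0.71, -0.5, 0, 0, 0, 0],
  [0.39, 0.71, -0.5, 0, 0, 0, 0],
])

```text
time_s: 2.0
tool_pos: [493.3, 40.6, 139.2]
tcp_rot: [3.141, 0.002, -0.136]
force: [-0.3, -0.1, 0.6]
opening: 92.2
finger_force: 0.0
```

play_rows([
  [0, 0.01, -0.5, 0, 0, 0, 0],
  [0, 0.01, -0.83, 0, 0, 0, 0],
  [0, 0.01, -0.83, 0, 0, 0, 0],
  [0, 0.01, -0.83, 0, 0, 0, 0.2],
  [0, 0.01, -0.83, 0, 0, 0, 0.3],
], squeeze=6)

```text
time_s: 2.62
tool_pos: [494.5, 41.7, 16.5]
tcp_rot: [3.141, -0.002, -0.138]
force: [0.5, 0.1, 0.4]
opening: 74.0
finger_force: 0.0
```

play_rows([
  [0, 0, 0, 0, 0, 0, 0.4],
  [0, 0, 0, 0, 0, 0, 0.5],
  [0, 0, 0, 0, 0, 0, 0.5],
  [0, 0, 0, 0, 0, 0, 0.5],
  [0, 0, 0, 0, 0, 0, 0.5],
], squeeze=6)

```text
time_s: 3.25
tool_pos: [494.1, 42.6, 15.5]
tcp_rot: [3.141, -0.001, -0.137]
force: [0.2, -1.0, 5.1]
opening: 51.0
finger_force: 5.9
```

play_rows([
  [0, 0, 0.02, 0, 0, 0, 0.2],
  [0, 0, 0.02, 0, 0, 0, 0.15],
  [0, 0, 0.02, 0, 0, 0, 0.15],
  [0, 0, 0, 0, 0, 0, 0.15],
  [0, 0, -0.015, 0, 0, 0, 0.15],
])

```text
time_s: 3.88
tool_pos: [493.4, 42.8, 12.4]
tcp_rot: [-3.142, 0.001, -0.137]
force: [-0.0, -0.1, -0.4]
opening: 78.3
finger_force: 0.0
```

```bash
cat > v.py <<'E'
from h import *
import sys
S=read_camera("side");T=read_camera("top")
a=cv2.resize(T[155:255,225:315],None,fx=4.5,fy=4.5,interpolation=cv2.INTER_CUBIC)
b=cv2.resize(S[185:255,205:300],(390,287),interpolation=cv2.INTER_CUBIC)
cv2.imwrite(sys.argv[1],np.hstack([a,np.vstack([b,np.zeros((a.shape[0]-287,390,3),np.uint8)])])[:,:,::-1])
s=r.sense();print(s['tool_pos'],s['force'],s['opening'])
E
python3 v.py pics/v1.png
```

```text
[493.23261354  42.78437308  12.38505598] [ 0.50838549  0.31319807 -0.68584644] 77.97416819190425
```

View pics/v1.png

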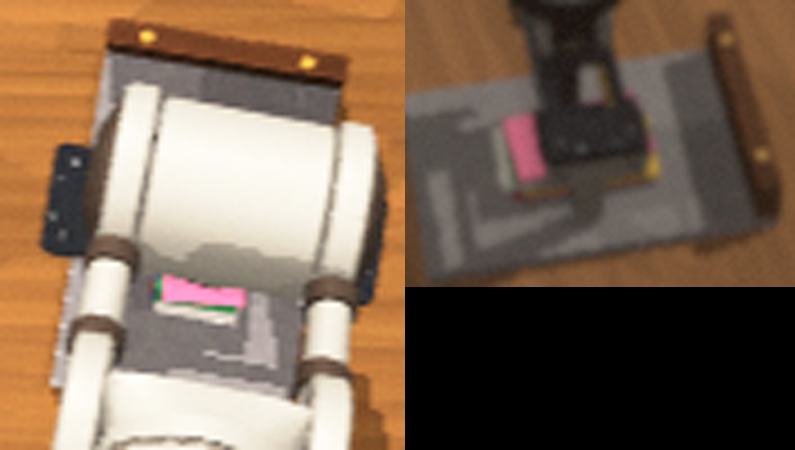

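The stack lies between the fingers and is tidier sideways, but red seems to stick out a little on the near side. I'll squeeze again, now at z ≈ 12.

play_rows([
  [0, 0, 0, 0, 0, 0, 0.35],
  [0, 0, 0, 0, 0, 0, 0.4],
  [0, 0, 0, 0, 0, 0, 0.5],
  [0, 0, 0, 0, 0, 0, 0.5],
  [0, 0, 0, 0, 0, 0, 0.5],
], squeeze=8)

```text
time_s: 4.6
tool_pos: [493.7, 42.7, 12.9]
tcp_rot: [-3.142, -0.0, -0.137]
force: [-0.2, 0.6, -0.3]
opening: 50.8
finger_force: 7.8
```

play_rows([
  [0, 0, 0, 0, 0, 0, 0.3],
  [0, 0, 0, 0, 0, 0, 0.2],
  [0, 0, 0.4, 0, 0, 0, 0.2],
  [-0.52, 0.07, 0.4, 0, 0, 0, 1],
  [-0.52, 0.07, 0.4, 0, 0, 0, 1],
])

```text
time_s: 5.22
tool_pos: [412.1, 54.0, 71.9]
tcp_rot: [-3.142, 0.003, -0.137]
force: [0.4, 0.2, 0.4]
opening: 55.6
finger_force: 0.0
```

play_rows([
  [0, 0, 0, 0, 0, 0, 1],
  [0, 0, 0, 0, 0, 0, 1],
  [0, 0, 0, 0, 0, 0, 1],
  [0, 0, 0, 0, 0, 0, 1],
])

```text
time_s: 5.72
tool_pos: [416.2, 53.1, 72.9]
tcp_rot: [-3.142, -0.0, -0.137]
force: [0.6, -0.0, 0.6]
opening: 15.4
finger_force: 0.0
```

play_rows([
  [0, 0, -0.2, 0, 0, 0, 1],
  [0, 0, -0.4, 0, 0, 0, 1],
  [0, 0, -0.4, 0, 0, 0, 1],
  [0, 0, -0.4, 0, 0, 0, 1],
])

```text
time_s: 6.22
tool_pos: [415.8, 53.2, 12.9]
tcp_rot: [3.142, 0.0, -0.137]
force: [0.2, 0.3, 0.7]
opening: 0.5
finger_force: 0.0
```

play_rows([
  [0.066, -0.009, 0, 0, 0, 0, 1],
  [0.132, -0.018, 0, 0, 0, 0, 1],
  [0.198, -0.027, 0, 0, 0, 0, 1],
  [0.264, -0.036, 0, 0, 0, 0, 1],
  [0.297, -0.041, 0, 0, 0, 0, 1],
])

```text
time_s: 6.85
tool_pos: [461.0, 46.9, 12.9]
tcp_rot: [3.142, -0.0, -0.137]
force: [0.1, -0.2, 1.4]
opening: 0.4
finger_force: 0.4
```

Next ~22 mm, gently.

play_rows([
  [0.033, -0.0045, 0, 0, 0, 0, 1],
  [0.066, -0.009, 0, 0, 0, 0, 1],
  [0.099, -0.0135, 0, 0, 0, 0, 1],
  [0.132, -0.018, 0, 0, 0, 0, 1],
  [0.145, -0.02, 0, 0, 0, 0, 1],
])

```text
time_s: 7.48
tool_pos: [482.3, 44.0, 12.9]
tcp_rot: [3.142, -0.0, -0.137]
force: [-1.6, 0.6, -0.0]
opening: 0.4
finger_force: 0.4
```

```bash
python3 v.py pics/v2.png
```

```text
[482.28388024  44.01295022  12.92550416] [0.52944508 1.06899932 0.31876444] 0.36098690942233785
```

View pics/v2.png

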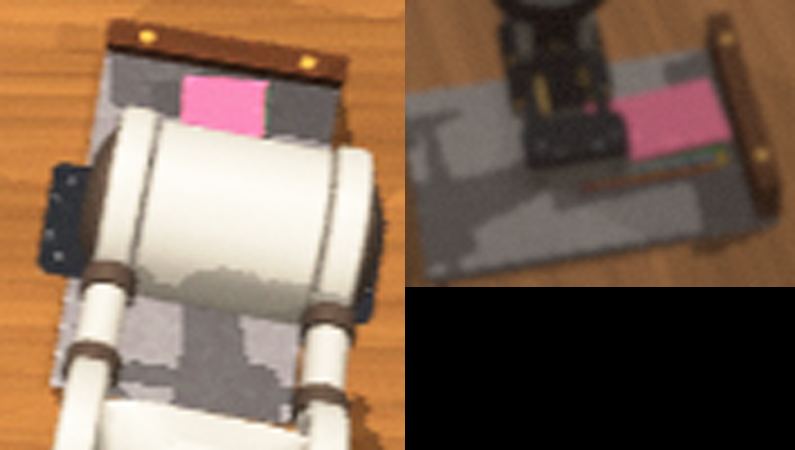

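The pink board's front end is about 10 mm short of the stop, so I keep pushing and watch the force.

play_rows([
  [0.02, -0.0027, 0, 0, 0, 0, 1],
  [0.04, -0.0054, 0, 0, 0, 0, 1],
  [0.055, -0.0075, 0, 0, 0, 0, 1],
  [0.055, -0.0075, 0, 0, 0, 0, 1],
])

```text
time_s: 8.07
tool_pos: [490.5, 42.9, 12.9]
tcp_rot: [3.142, -0.0, -0.137]
force: [-0.3, 0.1, -0.2]
opening: 0.4
finger_force: 0.0
```

play_rows([
  [0.008, -0.001, 0, 0, 0, 0, 1],
  [0.013, -0.0018, 0, 0, 0, 0, 1],
  [0.013, -0.0018, 0, 0, 0, 0, 1],
])

```text
time_s: 8.45
tool_pos: [491.9, 42.7, 12.8]
tcp_rot: [3.142, 0.001, -0.137]
force: [-1.8, -0.3, 1.2]
opening: 0.4
finger_force: 0.7
```

play_rows([
  [0.01, -0.0014, 0, 0, 0, 0, 1],
  [0.01, -0.0014, 0, 0, 0, 0, 1],
  [0.01, -0.0014, 0, 0, 0, 0, 1],
])

```text
time_s: 8.82
tool_pos: [493.8, 42.4, 12.8]
tcp_rot: [-3.142, -0.0, -0.137]
force: [-1.4, 0.7, -0.2]
opening: 0.4
finger_force: 0.3
```

play_rows([
  [0.01, -0.0014, 0, 0, 0, 0, 1],
  [0.01, -0.0014, 0, 0, 0, 0, 1],
  [0.01, -0.0014, 0, 0, 0, 0, 1],
])

```text
time_s: 9.2
tool_pos: [495.5, 42.2, 12.9]
tcp_rot: [3.142, -0.001, -0.137]
force: [-0.1, 0.2, -1.1]
opening: 0.7
finger_force: 0.3
```

play_rows([
  [0.01, -0.0014, 0, 0, 0, 0, 1],
  [0.01, -0.0014, 0, 0, 0, 0, 1],
  [0.01, -0.0014, 0, 0, 0, 0, 1],
])

```text
time_s: 9.57
tool_pos: [496.9, 42.0, 12.9]
tcp_rot: [-3.142, -0.001, -0.137]
force: [-0.6, -0.4, 0.3]
opening: 0.6
finger_force: 0.4
```

play_rows([
  [0.01, -0.0014, 0, 0, 0, 0, 1],
  [0.01, -0.0014, 0, 0, 0, 0, 1],
  [0.01, -0.0014, 0, 0, 0, 0, 1],
])

```text
time_s: 9.95
tool_pos: [497.1, 42.0, 12.7]
tcp_rot: [3.142, 0.003, -0.137]
force: [-5.3, 0.1, 3.3]
opening: 0.5
finger_force: 2.6
```

play_rows([
  [0.007, -0.001, 0, 0, 0, 0, 1],
  [0.007, -0.001, 0, 0, 0, 0, 1],
  [0.007, -0.001, 0, 0, 0, 0, 1],
])

```text
time_s: 10.32
tool_pos: [497.1, 42.0, 12.5]
tcp_rot: [3.141, 0.005, -0.137]
force: [-8.7, 0.4, 5.1]
opening: 0.6
finger_force: 4.0
```

play_rows([
  [0.007, -0.001, 0, 0, 0, 0, 1],
  [-0.05, 0.007, 0, 0, 0, 0, 1],
  [-0.05, 0.007, 0, 0, 0, 0, 1],
  [-0.05, 0.007, 0.4, 0, 0, 0, 0.15],
  [-0.05, 0.007, 0.4, 0, 0, 0, 0.15],
])

```text
time_s: 10.95
tool_pos: [496.5, 42.0, 77.8]
tcp_rot: [3.141, -0.012, -0.137]
force: [1.1, -0.0, 0.8]
opening: 18.4
finger_force: 0.0
```

play_rows([
  [0.4, -0.054, 0, 0, 0, 0, 0.15],
  [0.4, -0.054, 0, 0, 0, 0, 0.15],
  [0.4, -0.054, 0, 0, 0, 0, 0.15],
  [0.4, -0.054, 0, 0, 0, 0, 0.15],
  [0.4, -0.054, 0, 0, 0, 0, 0.15],
])

```text
time_s: 11.58
tool_pos: [551.2, 34.8, 73.2]
tcp_rot: [3.142, -0.0, -0.137]
force: [-1.1, 0.6, -0.8]
opening: 68.3
finger_force: 0.0
```

```bash
python3 v.py pics/v3.png
```

```text
[551.43446695  34.77338113  73.19378763] [-0.33718803  1.07601597 -0.24604851] 76.20650938975113
```

View pics/v3.png

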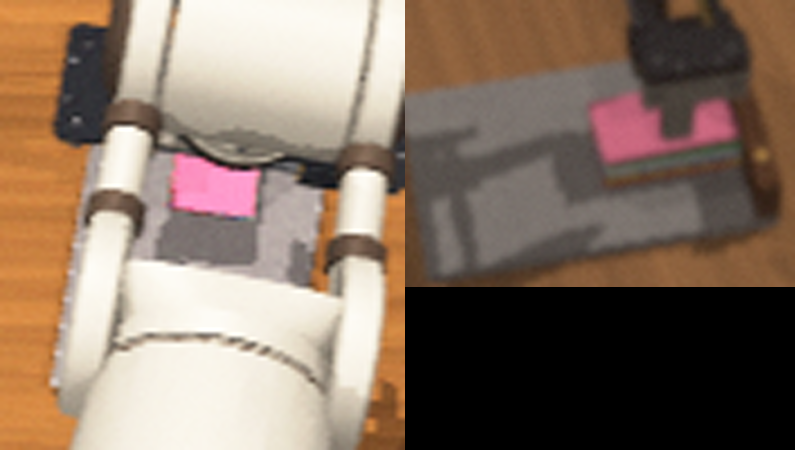

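The pack is up at the stop, its rear end looks flush, and the fingers are above its middle. I'll lower and squeeze the sides.

play_rows([
  [0, -0.01, -0.2, 0, 0, 0, 0.15],
  [0, -0.01, -0.4, 0, 0, 0, 0.15],
  [0, -0.01, -0.405, 0, 0, 0, 0.15],
  [0, -0.01, -0.405, 0, 0, 0, 0.15],
  [0, -0.01, -0.405, 0, 0, 0, 0.3],
], squeeze=8)

```text
time_s: 12.3
tool_pos: [551.8, 33.1, 12.5]
tcp_rot: [3.142, -0.001, -0.137]
force: [-0.3, 1.2, 0.2]
opening: 70.4
finger_force: 0.0
```

play_rows([
  [0, 0, 0, 0, 0, 0, 0.4],
  [0, 0, 0, 0, 0, 0, 0.45],
  [0, 0, 0, 0, 0, 0, 0.5],
  [0, 0, 0, 0, 0, 0, 0.5],
  [0, 0, 0, 0, 0, 0, 0.5],
])

```text
time_s: 12.92
tool_pos: [551.9, 33.2, 12.3]
tcp_rot: [-3.141, -0.0, -0.137]
force: [-0.5, 1.0, 2.3]
opening: 50.1
finger_force: 7.9
```

play_rows([
  [0, 0, 0, 0, 0, 0, 0.4],
  [0, 0, 0, 0, 0, 0, 0.25],
  [0, 0, 0, 0, 0, 0, 0.2],
  [0, 0, 0.4, 0, 0, 0, 0.2],
  [0, 0, 0.4, 0, 0, 0, 0.2],
])

```text
time_s: 13.55
tool_pos: [555.8, 32.5, 76.9]
tcp_rot: [3.141, -0.01, -0.137]
force: [0.6, -0.3, -0.4]
opening: 73.5
finger_force: 0.0
```

play_rows([
  [-0.45, 0.062, 0, 0, 0, 0, 1],
  [-0.45, 0.062, 0, 0, 0, 0, 1],
  [-0.45, 0.062, 0, 0, 0, 0, 1],
  [-0.45, 0.062, 0, 0, 0, 0, 1],
  [-0.45, 0.062, -0.2, 0, 0, 0, 1],
])

```text
time_s: 14.18
tool_pos: [488.7, 41.6, 44.6]
tcp_rot: [3.141, -0.008, -0.137]
force: [0.6, -0.2, 0.7]
opening: 25.8
finger_force: 0.0
```

play_rows([
  [0, 0, 0, 0, 0, 0, 1],
  [0, 0, -0.1, 0, 0, 0, 1],
  [0, 0, -0.2, 0, 0, 0, 1],
  [0, 0, -0.2, 0, 0, 0, 1],
  [0, 0, -0.2, 0, 0, 0, 1],
])

```text
time_s: 14.8
tool_pos: [484.1, 42.5, 12.1]
tcp_rot: [-3.142, 0.0, -0.137]
force: [0.1, -0.2, -0.3]
opening: 0.7
finger_force: 0.0
```

play_rows([
  [0.03, -0.004, 0, 0, 0, 0, 1],
  [0.06, -0.008, 0, 0, 0, 0, 1],
  [0.075, -0.01, 0, 0, 0, 0, 1],
  [0.085, -0.0115, 0, 0, 0, 0, 1],
  [0.085, -0.0115, 0, 0, 0, 0, 1],
])

```text
time_s: 15.42
tool_pos: [497.0, 40.7, 12.1]
tcp_rot: [-3.142, 0.0, -0.137]
force: [-0.1, 0.3, 1.2]
opening: 0.6
finger_force: 0.0
```

Almost at contact; one firm tap, then back off.

play_rows([
  [0.012, -0.0016, 0, 0, 0, 0, 1],
  [0.018, -0.0024, 0, 0, 0, 0, 1],
  [0.018, -0.0024, 0, 0, 0, 0, 1],
])

```text
time_s: 15.8
tool_pos: [497.5, 40.7, 11.5]
tcp_rot: [3.141, 0.005, -0.137]
force: [-6.3, -0.5, 5.0]
opening: 0.6
finger_force: 3.2
```

play_rows([
  [-0.06, 0.008, 0, 0, 0, 0, 1],
  [-0.06, 0.008, 0, 0, 0, 0, 1],
  [-0.06, 0.008, 0.4, 0, 0, 0, 0.15],
  [-0.06, 0.008, 0.4, 0, 0, 0, 0.15],
  [-0.06, 0.008, 0.4, 0, 0, 0, 0.15],
])

```text
time_s: 16.42
tool_pos: [490.8, 41.5, 72.1]
tcp_rot: [-3.142, -0.001, -0.137]
force: [-0.3, 0.1, 0.1]
opening: 28.4
finger_force: 0.0
```

play_rows([
  [0.41, -0.056, 0, 0, 0, 0, 0.15],
  [0.41, -0.056, 0, 0, 0, 0, 0.15],
  [0.41, -0.056, 0, 0, 0, 0, 0.15],
  [0.41, -0.056, 0, 0, 0, 0, 0.15],
  [0.41, -0.056, 0, 0, 0, 0, 0.15],
])

```text
time_s: 17.05
tool_pos: [551.6, 33.3, 72.4]
tcp_rot: [-3.142, -0.0, -0.137]
force: [-0.1, 0.0, 0.2]
opening: 77.1
finger_force: 0.0
```

```bash
python3 v.py pics/v4.png
```

```text
[551.852071    33.28133352  72.45735249] [-0.98534183  1.54028319 -0.31139067] 78.13031043022885
```

View pics/v4.png

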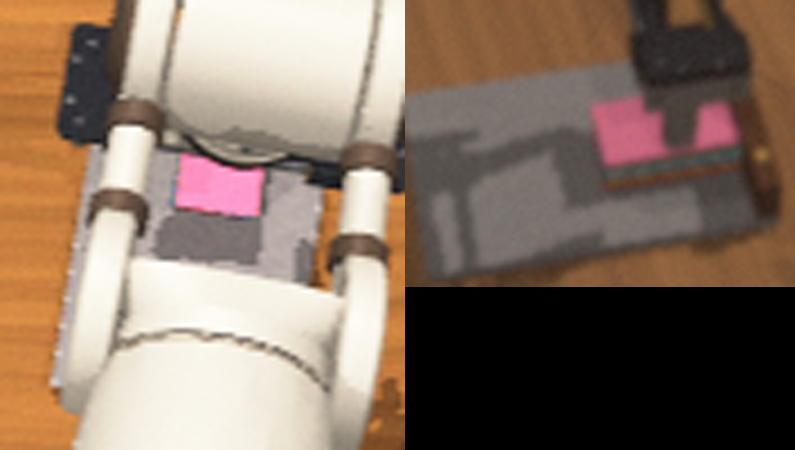

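The pack looks flush and is up at the stop. Now the final squeeze and grasp.

play_rows([
  [0, 0, -0.2, 0, 0, 0, 0.15],
  [0, 0, -0.4, 0, 0, 0, 0.15],
  [0, 0, -0.405, 0, 0, 0, 0.2],
  [0, 0, -0.405, 0, 0, 0, 0.3],
  [0, 0, -0.405, 0, 0, 0, 0.4],
], squeeze=8)

```text
time_s: 17.77
tool_pos: [552.1, 33.2, 11.7]
tcp_rot: [3.142, -0.0, -0.137]
force: [-0.9, 0.2, 0.2]
opening: 56.8
finger_force: 0.0
```

play_rows([
  [0, 0, 0, 0, 0, 0, 0.45],
  [0, 0, 0, 0, 0, 0, 0.5],
  [0, 0, 0, 0, 0, 0, 0.55],
  [0, 0, 0, 0, 0, 0, 0.6],
])

```text
time_s: 18.27
tool_pos: [552.3, 33.1, 11.6]
tcp_rot: [3.142, -0.0, -0.137]
force: [-0.6, -0.2, 2.0]
opening: 50.2
finger_force: 8.0
```

play_rows([
  [0, 0, 0, 0, 0, 0, 0.7],
  [0, 0, 0, 0, 0, 0, 0.7],
  [0, 0, 0, 0, 0, 0, 0.7],
], squeeze=30)

```text
time_s: 18.65
tool_pos: [552.3, 33.1, 11.6]
tcp_rot: [-3.142, -0.0, -0.137]
force: [-0.7, -0.2, 5.0]
opening: 49.9
finger_force: 29.9
```

play_rows([
  [-0.007, 0.001, 0.02, 0, 0, 0, 0.7],
  [-0.014, 0.002, 0.06, 0, 0, 0, 0.7],
  [-0.014, 0.002, 0.12, 0, 0, 0, 0.7],
  [-0.014, 0.002, 0.2, 0, 0, 0, 0.7],
  [-0.014, 0.002, 0.28, 0, 0, 0, 0.7],
])

```text
time_s: 19.27
tool_pos: [550.3, 33.4, 54.5]
tcp_rot: [-3.142, -0.001, -0.137]
force: [-0.4, 0.0, -1.6]
opening: 49.7
finger_force: 29.9
```

play_rows([
  [-0.02, 0, 0.08, 0, 0, 0, 0.7],
  [-0.05, 0.03, 0.2, 0, 0, 0, 0.7],
  [-0.05, 0.1, 0.35, 0, 0, 0, 0.7],
  [-0.05, 0.1, 0.35, 0, 0, 0, 0.7],
])

```text
time_s: 19.77
tool_pos: [544.0, 48.9, 108.4]
tcp_rot: [-3.141, -0.005, -0.136]
force: [0.7, -0.8, -1.9]
opening: 49.9
finger_force: 29.9
```

```bash
sed -i 's/205:300/175:300/; s/185:255/115:255/; s/390,287/390,437/; s/-287/-437/' v.py; sed -i 's/T\[155:255,225:315\]/T[155:255,135:305]/; s/fx=4.5,fy=4.5/fx=2.4,fy=4.5/' v.py; python3 v.py pics/v5.png; cat > t.py <<'E'
from h import *
S=read_camera("side");T=read_camera("top");q={}
for n,h,ne in(("top",hsv(T),(167,203)),("side",hsv(S),(220,153))):
    m=rng(h,(0,150,60),(8,255,255))|rng(h,(174,190,60),(180,255,255))
    mk,ce,st=blob(m,ne); c=max(cv2.findContours(mk,0,1)[0],key=cv2.contourArea)
    a=cv2.approxPolyDP(cv2.convexHull(c),3,True)[:,0]; print(n,st,a.tolist())
E
python3 t.py
```

```text
[542.33268297  48.48245886 105.8540054 ] [ 0.67350764  0.07696687 -0.98846207] 49.944481639094775
top [ 140  177   55   50 2473] [[143, 177], [194, 181], [190, 226], [140, 223]]
side [ 195  131   53   45 1687] [[234, 131], [247, 158], [246, 165], [206, 175], [195, 139]]
```

View pics/v5.png

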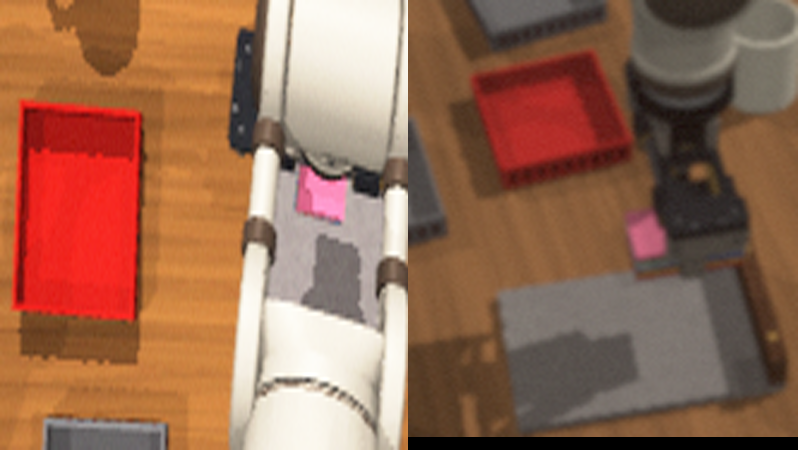

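All six boards were lifted together and the squaring board is empty. The tray's rim corners in the top view are (143,177), (194,181), (190,226) and (140,223). Next I'll triangulate them.

```bash
python3 - <<'E'
from h import *
for s,t in(((234,131),(143,177)),((247,158),(194,181)),((195,139),(140,223))):
    p,e=cross(s,t);print(p.round(1),round(e,1))
P=plane("top",[(143,177),(194.5,181),(190.5,226.5),(140,223)],28)[:,:2];print(P.round(1),P.mean(0))
for a,b in((3,0),(2,1),(1,0),(2,3)):
    d=P[b]-P[a];print(np.degrees(np.arctan2(d[1],d[0])),np.hypot(*d))
E
```

```text
[566.5 401.   26.3] 0.8
[560.3 254.7  42.6] 5.7
[438.3 402.2  29.2] 0.1
[[566.7 400.5]
 [559.2 256. ]
 [432.1 262.3]
 [438.2 402.5]] [499.04997813 330.32468575]
-0.9076922889276816 128.54111793751065
-2.8261455080603985 127.22838625925492
86.99417773200307 144.70472273333127
87.49497345437754 140.40303644809427
```

play_rows([
  [-0.03, 0.18, 0, 0, 0, 0.004, 0.7],
  [-0.07, 0.45, 0, 0, 0, 0.008, 0.7],
  [-0.11, 0.72, 0, 0, 0, 0.012, 0.7],
  [-0.145, 0.94, 0, 0, 0, 0.015, 0.7],
])

```text
time_s: 20.48
tool_pos: [519.8, 190.4, 104.7]
tcp_rot: [3.141, 0.002, -0.042]
force: [0.0, -0.7, -1.1]
opening: 49.7
finger_force: 29.9
```

play_rows([
  [-0.04, 0.27, 0, 0, 0, 0, 0.7],
  [-0.08, 0.54, 0, 0, 0, 0, 0.7],
  [-0.12, 0.8, 0, 0, 0, 0, 0.7],
  [-0.145, 0.94, 0, 0, 0, 0, 0.7],
  [-0.145, 0.94, 0, 0, 0, 0, 0.7],
])

```text
time_s: 21.1
tool_pos: [498.5, 330.7, 105.1]
tcp_rot: [3.141, 0.001, -0.041]
force: [0.3, 0.9, -0.4]
opening: 49.9
finger_force: 29.9
```

play_rows([
  [0, 0, -0.1, 0, 0, 0, 0.7],
  [0, 0, -0.25, 0, 0, 0, 0.7],
  [0, 0, -0.4, 0, 0, 0, 0.7],
  [0, 0, -0.5, 0, 0, 0, 0.7],
  [0, 0, -0.5, 0, 0, 0, 0.7],
])

```text
time_s: 21.72
tool_pos: [498.0, 329.1, 29.0]
tcp_rot: [3.14, 0.003, -0.044]
force: [0.4, -0.1, -0.9]
opening: 49.9
finger_force: 29.9
```

```bash
python3 v.py pics/v6.png
```

```text
[499.55952157 330.22010957  31.26184462] [0.64701933 0.41487937 0.21697679] 50.02420637030688
```

View pics/v6.png

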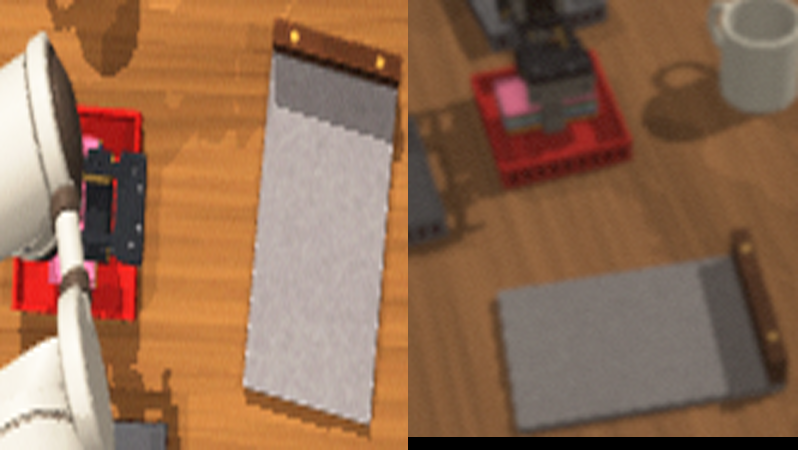

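The pack hangs centred inside the tray walls. Floor contact should come at TCP z ≈ 5.6.

play_rows([
  [0, 0, -0.05, 0, 0, 0, 0.7],
  [0, 0, -0.1, 0, 0, 0, 0.7],
  [0, 0, -0.14, 0, 0, 0, 0.7],
  [0, 0, -0.15, 0, 0, 0, 0.7],
  [0, 0, -0.15, 0, 0, 0, 0.7],
])

```text
time_s: 22.45
tool_pos: [499.0, 330.5, 8.2]
tcp_rot: [3.142, 0.0, -0.043]
force: [0.3, 0.3, -0.8]
opening: 49.8
finger_force: 29.9
```

play_rows([
  [0, 0, -0.005, 0, 0, 0, 0.7],
  [0, 0, -0.01, 0, 0, 0, 0.7],
  [0, 0, -0.01, 0, 0, 0, 0.7],
])

```text
time_s: 22.82
tool_pos: [499.1, 330.5, 6.9]
tcp_rot: [-3.142, -0.0, -0.043]
force: [-0.0, -0.6, 0.0]
opening: 49.9
finger_force: 29.9
```

play_rows([
  [0, 0, -0.005, 0, 0, 0, 0.7],
  [0, 0, -0.008, 0, 0, 0, 0.7],
  [0, 0, -0.008, 0, 0, 0, 0.7],
])

```text
time_s: 23.2
tool_pos: [499.0, 330.4, 5.6]
tcp_rot: [-3.142, 0.0, -0.043]
force: [0.6, 1.0, -0.8]
opening: 50.1
finger_force: 29.9
```

play_rows([
  [0, 0, -0.005, 0, 0, 0, 0.7],
  [0, 0, -0.005, 0, 0, 0, 0.7],
  [0, 0, -0.005, 0, 0, 0, 0.7],
])

```text
time_s: 23.58
tool_pos: [499.2, 330.5, 5.6]
tcp_rot: [3.142, -0.0, -0.043]
force: [-2.6, -0.9, 4.4]
opening: 49.8
finger_force: 29.9
```

The pack is on the floor (+4.4 N at z 5.6, as predicted). I'll relax the grip and release.

play_rows([
  [0, 0, 0.003, 0, 0, 0, 0.55],
  [0, 0, 0.003, 0, 0, 0, 0.55],
  [0, 0, 0.003, 0, 0, 0, 0.44],
  [0, 0, 0.003, 0, 0, 0, 0.4],
  [0, 0, 0.003, 0, 0, 0, 0.33],
], squeeze=4)

```text
time_s: 24.2
tool_pos: [499.0, 330.4, 5.2]
tcp_rot: [3.142, 0.0, -0.043]
force: [0.4, 0.5, 0.2]
opening: 60.8
finger_force: 0.0
```

play_rows([
  [0, 0, 0, 0, 0, 0, 0.3],
  [0, 0, 0, 0, 0, 0, 0.3],
  [0, 0, 0.1, 0, 0, 0, 0.3],
  [0, 0, 0.3, 0, 0, 0, 0.3],
  [0, 0, 0.6, 0, 0, 0, 0.3],
])

```text
time_s: 24.82
tool_pos: [498.2, 330.1, 96.1]
tcp_rot: [3.141, 0.002, -0.043]
force: [0.8, 0.2, 0.5]
opening: 64.2
finger_force: 0.0
```

play_rows([
  [0, -0.4, 0.4, 0, 0, 0, 0.3],
  [0, -1, 0.4, 0, 0, 0, 0.3],
  [0, -1, 0.4, 0, 0, 0, 0.3],
  [0, -1, 0.4, 0, 0, 0, 0.3],
])

```text
time_s: 25.32
tool_pos: [500.0, 178.3, 157.3]
tcp_rot: [-3.141, -0.003, -0.047]
force: [1.0, 1.1, 1.0]
opening: 64.2
finger_force: 0.0
```

play_rows([
  [0, -1, 0, 0, 0, 0, 0.3],
  [0, -1, 0, 0, 0, 0, 0.3],
  [0, -1, 0, 0, 0, 0, 0.3],
  [0, -1, 0, 0, 0, 0, 0.3],
])

```text
time_s: 25.82
tool_pos: [499.4, 30.0, 155.9]
tcp_rot: [-3.141, -0.001, -0.045]
force: [0.7, 0.2, 0.1]
opening: 64.0
finger_force: 0.0
```

```bash
python3 - <<'E'
from h import *
S=read_camera("side");T=read_camera("top")
a=cv2.resize(T[172:232,135:200],(433,400),interpolation=cv2.INTER_CUBIC)
b=cv2.resize(S[125:180,190:252],(360,320),interpolation=cv2.INTER_CUBIC)
cv2.imwrite("pics/v7.png",np.hstack([a,np.vstack([b,np.zeros((80,360,3),np.uint8)])])[:,:,::-1])
s=r.sense();print(s['tool_pos'],s['time_s'])
E
```

```text
[499.22032365  31.60110607 155.62311803] 25.925
```

View pics/v7.png

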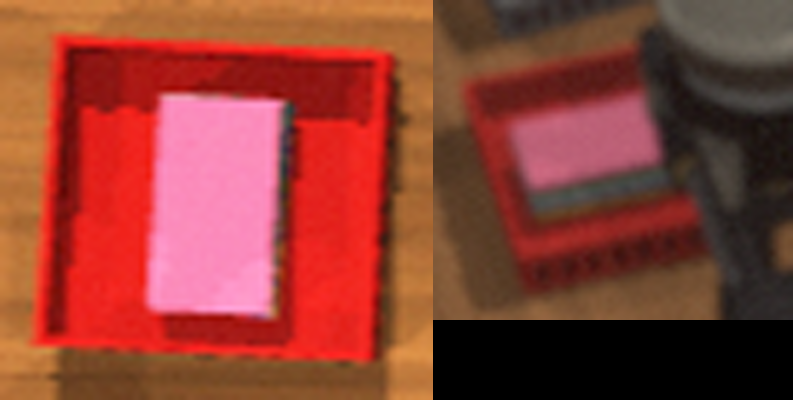

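The pack lies flat and flush near the middle of the tray. The thin strip on its right in the top view is its side seen at an angle.

```bash
python3 -c "
from workcell import *
print(hand_in())"
```

```text
the job is handed in; nothing more can be done
None
```

I squared the six-board pack at the stop, lifted it in one go, set it flush and flat in the empty red tray and let go, then handed it in at about 26 s; no verdict came back.

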